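# Set the grind of a nut mill

## Robot

A 7-joint arm with a two-finger parallel gripper is mounted at the origin on the work surface. World frame = base frame: x ahead of the robot, y to its left, z up, the work surface at z = 0. Lengths are in m, angles in degrees, forces in N, time in s.
With the tool pointing down it reaches from about 0.425 to 0.875 m from the base axis. Payload 4.7 kg.
Tool frame: the origin (TCP) lies midway between the tips of the shut fingers; the grasp point (between the pads) lies 19 mm behind it; z points along the fingers, x is the direction in which the jaws open and shut, and the axes are right-handed (so a half turn about z gives the same grasp; the last joint's range is limited). The gripper opens to 87 mm and grips with 3 to 60 N. Pads are 19 mm wide; open, the fingers measure 117 mm over their backs; the gripper's body (75 mm by 190 mm) begins 51 mm behind the grasp point.
Start: joints at [68.589, 18.392, -4.016, 83.108, 1.295, 78.541, -3.26], TCP at [0.246, -0.602, 0.223] pointing down, gripper open.
Joint ranges: [-163.93, 163.93], [-17.29, 119.83], [-79.2, 71.16], [3.27, 140.29], [-89.18, 269.18], [5.43, 117.66], [-154.24, 154.24]. Speed limits (degrees/s): [147.25, 147.25, 180, 180, 180, 180, 180].

## Interface

Orientations are given as [roll, pitch, yaw] about the fixed x, y, z axes, in that order (R = Rz(yaw) Ry(pitch) Rx(roll)).
In Python, from cell import env gives the robot as it stands.
- The arm moves only by the tool carry_out, never from a script. Its argument "plan" is a list of rows, each an object with "grip": the closure, from 0 (fully open) to 1 (shut); "dp": the shift along the tool's x, y, z in m, a list of three; "rotation": the turn, a rotation vector about the tool's x, y, z in degrees, a list of three. In form: [{"grip": grip, "dp": [dx, dy, dz], "rotation": [wx, wy, wz]}, ...]. A call has 1 to 8 rows; each row shifts and turns the pose as measured when the row begins, along the tool's axes as they then stand; what a row does not reach is not made up. A row lasts 1/12 s, in which the tool goes at most 41.7 mm and 7.16 degrees, less where a joint would pass 70% of its speed; a pose out of reach is approached as far as the arm can. A call is refused whole if a number of a shift passes 0.0417 or a number of a turn 7.16, either way. A call with a gripper value outside its range is refused whole. The fingers move at their own pace and stop on an object; "force" is the grip in N (left out, the last holds). Time passes only in rows, so rows that do not move let the fingers close. It gives the time, the measured TCP pose, the force and the opening at its end, in the units of the state.
- env.get_obs(): the state, without advancing time (a new reading comes with each control period).
- env.read_camera(name): name is "scene" or "top"; returns the picture (480x640x3 uint8, red, green, blue); there is no depth.
- env.camera_params(name): a dict with "fx", "fy", "cx", "cy" (pixels), "k1" (the pictures are not rectified: a ray, as slopes to the right and down, at radius r is drawn at 1 + k1 r^2 times it, then the intrinsics apply), "R" (3x3) and "t" (3): a world point X has camera coordinates R X + t. Camera axes: x right, y down, z forward; pixel columns grow to the right and rows downward; lengths in m; the calibration is good to about 2 mm. A picture is of the moment at which its call begins. camera_params takes no time and is no camera call.
- env.sign_off(): hands the job in, once; it reports no verdict.
The state is a dict: "time_s": time; "qpos": joint angles; "joint_velocities": joint speeds; "effort": joint torques, N m; "tool_pos": TCP position; "tool_rot": TCP orientation; "force": force on the tool from outside, world axes, zero at the start; "wrist_torque": the same for the moment, N m; "grip_width": finger opening in m.
Only numpy, scipy, OpenCV 4.12 (cv2) and the standard library are available. Lean on these libraries where they do the work, as an engineer would, in place of code of your own. Each camera call takes 0.05 s, during which the arm holds its last target. There are 200 camera calls.

## Task

The hand mill has just been washed and put back together, with its knurled grind nut only started on the thread. Tip the loose dome cover up by its ear so that it pivots on its far edge, lift it off and stand it rim-down on the table away from the mill; then screw the knurled nut down (clockwise seen from above) until it bottoms out and back it off a quarter turn. Finish with the gripper still holding the nut firmly at that setting, so that I can tighten its lock screw, and leave the crank, the jar and the candle where they are.

Things in the scene. Friction and masses are not known exactly. Their poses are not given: they have to be found in the camera images.
- mill: Hand mill fixed to the table by its suction foot; origin under its centre on the table, z up along the spindle. Grey foot 140 mm wide, glass catch jar, red housing, open aluminium hopper on top. A flat steel bridge 14 wide crosses the hopper mouth along the mill's y, level with the rim; the spindle (10 mm thick, square end) stands up through its middle to 217 mm above the table.
- nut: Brass knurled grind nut on the mill's spindle, hidden under the cover at first; origin on the spindle axis about level with the bridge. From the origin up: a hub 24 mm in diameter and 16 tall with a lock screw in its side, then the knurled head, 36 mm in diameter and 22 tall. A white index line runs along its top to the edge and down the side. The thread carries it; it does not come off.
- nut_grip (a point): Centre of the nut's knurled head, on the spindle axis, about 197 mm above the table. The spindle's end reaches 20 mm above this point; around the head it is free down to the rim and bridge, 27 mm below this point.
- nut_turn (a joint): Angle of the nut above its bottom, rad: 0 = bottomed out on a hard stop; grows counter-clockwise seen from above (unscrewing, the nut rises 3 mm a turn). Starts between 1.9 and 2.85; it can be unscrewed to 4.5. Turning takes about 0.1 N m and it stays where it is left.
- cover_ear (a point): Grasp point at the centre of the cover's ear, a solid lug 16 mm wide (along the cover's y), 14 mm tall, sticking 40 mm out of the cover's side. The point lies 88 mm from the cover's axis along the cover's +x, 29 mm above its lower edge. Axes are the cover's: x outward along the ear, z up. At the start the ear points within 95 degrees of world +x.
- cover_mid (a point): Loose white plastic dome cover (0.1 to 0.2 kg, 66 mm tall, 138 mm in diameter at its lower edge, ear apart) over the hopper; this point is on its axis, 33 mm above its lower edge, z up. At the start the lower edge is 162 mm above the table; to come off it must pass over the spindle's end. The table on the -y side of the mill is clear out to y = -0.35 for x from 0.4 to 0.65.
- cover_back (a point): Point at the cover's edge opposite the ear, 66 mm from its axis and 8 mm above its lower edge, where a shoulder inside the cover rests on the hopper rim; the 8 mm skirt below hangs around the rim with 2 to 4 mm of play. The cover pivots on the rim near this point when tipped up by the ear.
- hopper_rim (a point): Centre of the hopper mouth, on the spindle axis, level with the top of the rim, 170 mm above the table. The rim is 124 mm in outer diameter, 112 inside.
- crank: The mill's crank, lying loose: steel arm 150 long with a dark wooden knob 58 mm tall at its +x end; origin under its middle. Leave alone.
- jar: Empty clear glass jar, 80 mm wide and 92 mm tall, loose; origin under its centre. Leave alone.
- candle: Candle in a green glass, 78 mm wide and 85 mm tall, loose; origin under its centre. Leave alone.
Mind the look-alikes: they are no part of the job. Leave any orange look-alike of the mill alone.

How it is judged:
By the outcome, as a careful person would: the job done as asked, in the order asked, and still so for the second after the job is handed in, while the arm keeps its last pose, push and grip.
It also fails if it takes over 70 s, if anything falls off the work surface, if the arm or the gripper's body presses on something with over 40 N, if the wrist force passes 120 N, or if a joint passes its speed limit or range.

## Working session

There is one attempt and no reset: what is moved stays moved. The work goes in short steps, Python scripts to look and compute and a tool call to move; the robot and the scene stay as the last step left them, time stands still between calls to the robot, and variables do not carry over. Pictures are saved under pics/ and viewed, about 8 in all and at most 12, crops included, and the job is handed in when it is done.

Besides the shell and the picture viewer there is one more tool, called after "Call:" as name(argument=value, ...), one argument or row to a line, values as JSON. carry_out: Moves the arm, as the interface text tells. Its arguments: {"type":"object","properties":{"plan":{"type":"array","items":{"type":"object","properties":{"grip":{"type":"number"},"dp":{"type":"array","items":{"type":"number"}},"rotation":{"type":"array","items":{"type":"number"}}}}},"force":{"type":"number"}},"required":["plan"]}

```bash
mkdir -p pics; ls
python3 - <<'E'
from cell import env
import cv2,numpy as np
o=env.get_obs();print({k:np.round(v,3) for k,v in o.items()})
for n in("scene","top"):
    cv2.imwrite(f"pics/{n}0.png",env.read_camera(n)[...,::-1]);p=env.camera_params(n);print(n,{k:np.round(v,3).tolist() for k,v in p.items()})
E
```

```text
pics
{'time_s': np.float64(0.0), 'qpos': array([68.59 , 18.439, -4.017, 83.175,  1.296, 78.54 , -3.258]), 'joint_velocities': array([-0.012, -0.005, -0.171,  0.056, -0.069,  0.012, -0.011]), 'effort': array([ 0.0000e+00, -4.9130e+01, -4.0400e-01, -3.1252e+01, -6.4000e-02,
        4.4000e-02,  0.0000e+00]), 'tool_pos': array([ 0.246, -0.601,  0.221]), 'tool_rot': array([ 1.79994e+02,  1.09000e-01, -6.77760e+01]), 'force': array([ 0.035, -0.37 , -0.528]), 'wrist_torque': array([0.056, 0.049, 0.005]), 'grip_width': np.float64(0.087)}
scene {'fx': 538.631, 'fy': 538.631, 'cx': 310.861, 'cy': 249.789, 'k1': -0.105, 'R': [[-0.116, 0.993, 0.012], [0.578, 0.077, -0.813], [-0.808, -0.087, -0.583]], 't': [-0.028, -0.22, 1.477]}
top {'fx': 453.156, 'fy': 453.156, 'cx': 326.129, 'cy': 239.944, 'k1': -0.085, 'R': [[-0.007, -1.0, 0.017], [-0.996, 0.005, -0.088], [0.088, -0.018, -0.996]], 't': [0.103, 0.581, 0.992]}
```

View pics/scene0.png

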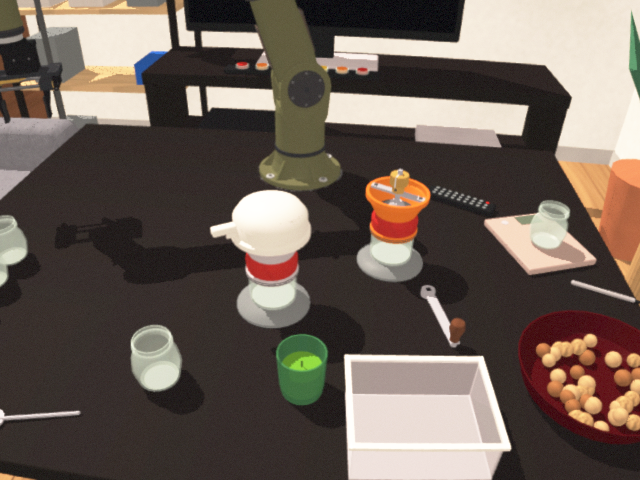

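View pics/top0.png

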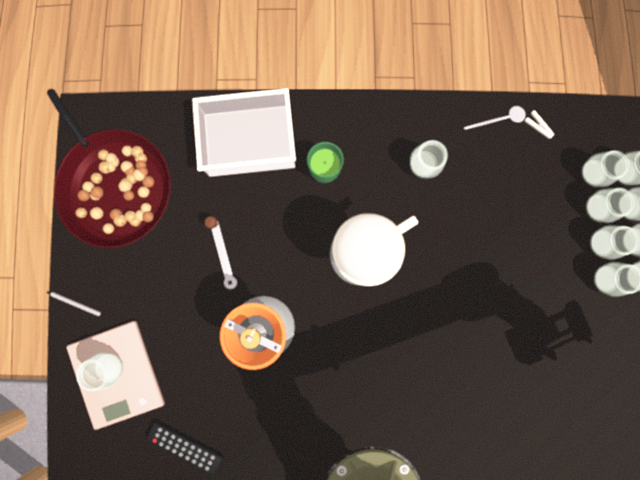

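The white-domed mill (scene 272,250; top 368,250) with red housing fits the description. The orange-hopper mill (scene 395,220; top 253,335) is the look-alike. The ear tip is at about (415,221) in top and (217,231) in scene.

```bash
cat > h.py <<'E'
from cell import env
import cv2,numpy as np
from scipy.spatial.transform import Rotation as Ro
def ray(n,uv):
    p=env.camera_params(n);K=np.array([[p['fx'],0,p['cx']],[0,p['fy'],p['cy']],[0,0,1.]])
    R=np.array(p['R']);t=np.array(p['t'])
    xy=cv2.undistortPoints(np.array(uv,float).reshape(-1,1,2),K,np.array([p['k1'],0,0,0,0.]))[:,0]
    return -R.T@t,np.c_[xy,np.ones(len(xy))]@R
def plane(n,uv,z):
    c,d=ray(n,uv);return c+d*((z-c[2])/d[:,2])[:,None]
def proj(n,X):
    p=env.camera_params(n);K=np.array([[p['fx'],0,p['cx']],[0,p['fy'],p['cy']],[0,0,1.]])
    return cv2.projectPoints(np.array(X,float).reshape(-1,3),cv2.Rodrigues(np.array(p['R']))[0],np.array(p['t']),K,np.array([p['k1'],0,0,0,0.]))[0][:,0]
def tri(uv1,uv2):
    c1,d1=ray('scene',uv1);c2,d2=ray('top',uv2);A=np.c_[d1[0],-d2[0]];s=np.linalg.lstsq(A,c2-c1,rcond=None)[0]
    a,b=c1+s[0]*d1[0],c2+s[1]*d2[0];return (a+b)/2,np.linalg.norm(a-b)
def fitc(P):
    s=np.linalg.lstsq(np.c_[2*P,np.ones(len(P))],(P**2).sum(1),rcond=None)[0];return s[:2],np.sqrt(s[2]+s[:2]@s[:2])
E
cat > m.py <<'E'
from h import *
im=cv2.imread('pics/top0.png');hsv=cv2.cvtColor(im,cv2.COLOR_BGR2HSV)
m=((hsv[...,2]>120)&(hsv[...,1]<60)).astype(np.uint8);w=np.zeros_like(m);w[195:300,310:440]=1;m*=w
c=max(cv2.findContours(m,0,1)[0],key=cv2.contourArea)[:,0]
P=plane('top',c,.165)[:,:2];q=P
for _ in range(8):
    o,r=fitc(q);q=P[abs(np.linalg.norm(P-o,axis=1)-r)<.004]
print('cam',ray('top',[[320,240]])[0],'circle',o,r,len(q),len(P))
E_=plane('top',c,.191)[:,:2];rr=np.linalg.norm(E_-o,axis=1);e=E_[rr>.080]
print('ear outer n',len(e),'max r',rr.max(),'mean',e.mean(0))
mid=e.mean(0)-o;print('yaw',np.degrees(np.arctan2(mid[1],mid[0])))
rect=cv2.minAreaRect((e*1000).astype(np.float32));print(rect)
# scene: foot check
im=cv2.imread('pics/scene0.png');
for z in(0,):
  print('foot L/R scene',plane('scene',[[237,302],[310,302],[273,281],[273,323]],.006))
print('proj mid/rim scene',proj('scene',[[*o,.162],[*o,.228]]))
E
python3 m.py
```

```text
cam [0.49266351 0.11796902 1.03725963] circle [0.55039431 0.02176889] 0.07133514117650512 198 244
ear outer n 31 max r 0.10729382495142413 mean [ 0.60179106 -0.05959662]
yaw -57.72032377335047
((600.4043579101562, -57.35633850097656), (19.90879249572754, 27.27521514892578), 33.0181770324707)
foot L/R scene [[ 0.56658963 -0.04665778  0.006     ]
 [ 0.54840442  0.09075438  0.006     ]
 [ 0.4950841   0.01023118  0.006     ]
 [ 0.61442839  0.03098695  0.006     ]]
proj mid/rim scene [[271.42935918 231.52681467]
 [270.23981512 198.6136356 ]]
```

Run:
```python
import cv2
a=cv2.imread('pics/scene0.png')[170:330,190:330];b=cv2.imread('pics/top0.png')[190:310,310:440]
import numpy as np
a=cv2.resize(a,(420,480),interpolation=2);b=cv2.resize(b,(380,480*0+351),interpolation=2);b=cv2.copyMakeBorder(b,0,129,0,0,0)
cv2.imwrite('pics/c1.png',np.hstack([a,b]))
```

```text
(no output)
```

View pics/c1.png

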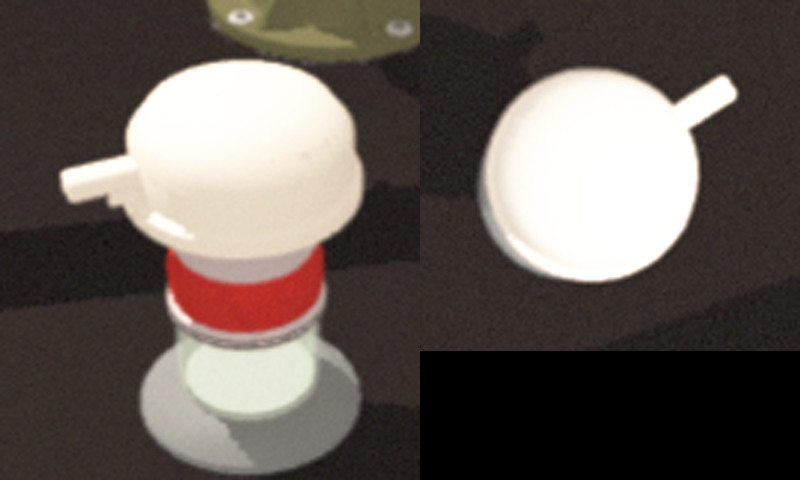

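The cover axis is at about (0.551, 0.022), which agrees with the foot centre. The ear points at about -58° and the crop confirms it. Next I'll cross-check the ear tip between the two views and plan the approach.

```bash
cat >> h.py <<'E'
def plan(tp,trpy,n=None,first=0):
    o=env.get_obs();p=np.array(o['tool_pos']);R=Ro.from_euler('xyz',o['tool_rot'],degrees=True);T=Ro.from_euler('xyz',trpy,degrees=True)
    rv=(R.inv()*T).as_rotvec();d=np.array(tp)-p
    N=n or int(np.ceil(max(np.linalg.norm(d)/.040,np.degrees(np.linalg.norm(rv))/7)))
    print('t',round(float(o['time_s']),2),'pos',p.round(4),'rpy',np.round(o['tool_rot'],2),'w',round(float(o['grip_width']),4),'F',np.round(o['force'],1),'rows',N,'rot/row',np.degrees(rv/N).round(2))
    for i in range(first,min(N,first+24)):
        Ri=R*Ro.from_rotvec(rv*i/N);print(i,(Ri.inv().apply(d/N)).round(4).tolist())
E
python3 - <<'E'
from h import *
print(tri([[212,231.5]],[[416,220.5]]))
print('jar,glasses,candle',plane('top',[[430,155],[605,168],[615,279],[325,160]],.09))
o=np.array([.551,.022]);a=np.radians(-57.7);e=o+.088*np.array([np.cos(a),np.sin(a)]);print(e)
plan([*e,.30],[180,0,32.3],16)
E
```

```text
(array([ 0.60335233, -0.06788238,  0.18928132]), np.float64(0.0007797919226005176))
jar,glasses,candle [[ 0.75893508 -0.12469657  0.09      ]
 [ 0.7341842  -0.5240108   0.09      ]
 [ 0.48677355 -0.53104421  0.09      ]
 [ 0.74756628  0.10212958  0.09      ]]
[ 0.59802301 -0.05238304]
t 0.1 pos [ 0.2455 -0.6013  0.2216] rpy [ 1.7999e+02  1.0000e-01 -6.7780e+01] w 0.0873 F [-0.4  0.4  0.1] rows 16 rot/row [-0.    0.   -6.26]
0 [-0.0234, -0.0334, -0.0049]
1 [-0.0197, -0.0357, -0.0049]
2 [-0.0157, -0.0377, -0.0049]
3 [-0.0115, -0.0391, -0.0049]
4 [-0.0071, -0.0401, -0.0049]
5 [-0.0027, -0.0407, -0.0049]
6 [0.0017, -0.0407, -0.0049]
7 [0.0062, -0.0403, -0.0049]
8 [0.0105, -0.0394, -0.0049]
9 [0.0148, -0.038, -0.0049]
10 [0.0188, -0.0362, -0.0049]
11 [0.0226, -0.0339, -0.0049]
12 [0.0262, -0.0312, -0.0049]
13 [0.0294, -0.0282, -0.0049]
14 [0.0323, -0.0248, -0.0049]
15 [0.0349, -0.0212, -0.0049]
```

Call:
carry_out(
  plan=[
    {"grip": 0,"dp": [-0.0234,-0.033,-0.012],"rotation": [0,0,-6.3]},
    {"grip": 0,"dp": [-0.02,-0.036,-0.01],"rotation": [0,0,-6.3]},
    {"grip": 0,"dp": [-0.0157,-0.0377,-0.007],"rotation": [0,0,-6.3]},
    {"grip": 0,"dp": [-0.0115,-0.039,-0.005],"rotation": [0,0,-6.3]},
    {"grip": 0,"dp": [-0.007,-0.04,-0.005],"rotation": [0,0,-6.3]},
    {"grip": 0,"dp": [-0.0027,-0.04,-0.005],"rotation": [0,0,-6.3]},
    {"grip": 0,"dp": [0.0017,-0.04,-0.005],"rotation": [0,0,-6.3]},
    {"grip": 0,"dp": [0.006,-0.04,-0.005],"rotation": [0,0,-6.3]},
  ],
)

```text
time_s: 0.77
tool_pos: [0.4111, -0.3254, 0.2687]
tool_rot: [-179.9, 0.8, -16.4]
force: [0.4, 0.0, -0.5]
grip_width: 0.0873
```

Run:
```python
from h import *
plan([.598,-.0525,.27],[180,0,32.0])
```

```text
t 0.77 pos [ 0.4111 -0.3254  0.2687] rpy [-179.85    0.81  -16.39] w 0.0873 F [ 0.4  0.  -0.5] rows 9 rot/row [-0.05  0.08 -5.38]
0 [0.0114, -0.035, -0.0002]
1 [0.0146, -0.0337, -0.0002]
2 [0.0177, -0.0322, -0.0002]
3 [0.0206, -0.0304, -0.0002]
4 [0.0234, -0.0284, -0.0002]
5 [0.0259, -0.026, -0.0002]
6 [0.0283, -0.0235, -0.0002]
7 [0.0303, -0.0207, -0.0002]
8 [0.0322, -0.0178, -0.0002]
```

Call:
carry_out(
  plan=[
    {"grip": 0,"dp": [0.0115,-0.036,-0.001],"rotation": [0,0.1,-6]},
    {"grip": 0,"dp": [0.015,-0.035,-0.001],"rotation": [0,0.1,-6]},
    {"grip": 0,"dp": [0.018,-0.034,-0.001],"rotation": [0,0.1,-6]},
    {"grip": 0,"dp": [0.021,-0.032,-0.001],"rotation": [0,0.1,-6]},
    {"grip": 0,"dp": [0.0245,-0.03,-0.001],"rotation": [0,0.1,-6]},
    {"grip": 0,"dp": [0.028,-0.028,0],"rotation": [0,0.1,-6]},
    {"grip": 0,"dp": [0.031,-0.025,0],"rotation": [0,0.1,-6]},
    {"grip": 0,"dp": [0.033,-0.022,0],"rotation": [0,0.1,-6]},
  ],
)

```text
time_s: 1.43
tool_pos: [0.5751, -0.045, 0.2742]
tool_rot: [-179.8, -0.2, 34.0]
force: [1.0, -0.1, -0.6]
grip_width: 0.0865
```

Run:
```python
from h import *
plan([.598,-.0525,.21],[180,0,32.0],3)
plan([.598,-.0525,.172],[180,0,32.0],4)
```

```text
t 1.43 pos [ 0.5751 -0.045   0.2742] rpy [-179.78   -0.22   34.  ] w 0.0865 F [ 1.  -0.1 -0.6] rows 3 rot/row [-0.08 -0.07  0.67]
0 [0.0049, 0.0064, 0.0214]
1 [0.005, 0.0063, 0.0214]
2 [0.0051, 0.0062, 0.0214]
t 1.43 pos [ 0.5751 -0.045   0.2742] rpy [-179.78   -0.22   34.  ] w 0.0865 F [ 1.  -0.1 -0.6] rows 4 rot/row [-0.06 -0.06  0.5 ]
0 [0.0036, 0.0048, 0.0255]
1 [0.0037, 0.0048, 0.0255]
2 [0.0037, 0.0047, 0.0255]
3 [0.0038, 0.0047, 0.0256]
```

Call:
carry_out(
  plan=[
    {"grip": 0,"dp": [0.0075,0.0095,0],"rotation": [-0.1,-0.1,1]},
    {"grip": 0,"dp": [0.0075,0.0095,0.01],"rotation": [-0.1,-0.1,1]},
    {"grip": 0,"dp": [0,0,0.02],"rotation": [0,0,0]},
    {"grip": 0.3,"dp": [0,0,0.015],"rotation": [0,0,0]},
    {"grip": 0.3,"dp": [0,0,0],"rotation": [0,0,0]},
  ],
)

```text
time_s: 1.85
tool_pos: [0.6022, -0.035, 0.2269]
tool_rot: [-179.6, -0.4, 33.5]
force: [-1.2, -0.8, -0.6]
grip_width: 0.0802
```

Run:
```python
from h import *
plan([.598,-.0525,.172],[180,0,32.0])
a=env.read_camera('scene')[150:300,170:330,::-1];b=env.read_camera('top')[180:300,310:450,::-1]
a=cv2.resize(a,(400,375),interpolation=2);b=cv2.resize(b,(400,343),interpolation=2);b=cv2.copyMakeBorder(b,0,32,0,0,0)
cv2.imwrite('pics/c2.png',np.hstack([a,b]))
```

```text
t 1.85 pos [ 0.6022 -0.035   0.2269] rpy [-179.6    -0.37   33.51] w 0.0802 F [-1.2 -0.8 -0.6] rows 2 rot/row [-0.2  -0.18  0.75]
0 [-0.0068, 0.0063, 0.0274]
1 [-0.0066, 0.0063, 0.0274]
```

View pics/c2.png

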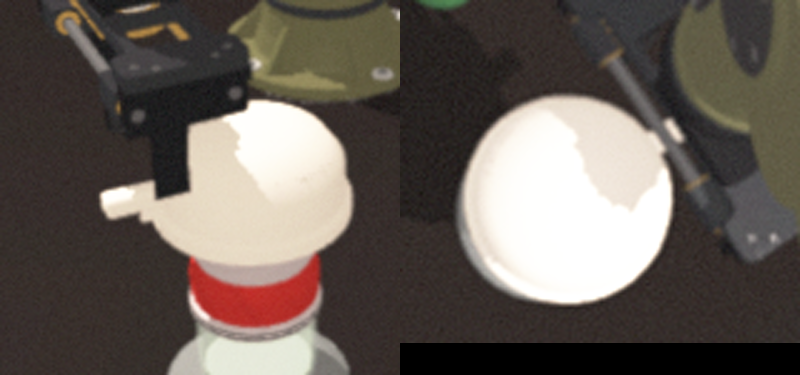

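The gripper has drifted about 13 mm towards the dome, with the ear still between the fingers. I'll correct sideways and then descend.

Call:
carry_out(
  plan=[
    {"grip": 0.3,"dp": [-0.0134,0.0126,0],"rotation": [-0.4,-0.4,1.5]},
    {"grip": 0.3,"dp": [0,0,0],"rotation": [0,0,0]},
    {"grip": 0.3,"dp": [0,0,0.02],"rotation": [0,0,0]},
    {"grip": 0.3,"dp": [0,0,0.02],"rotation": [0,0,0]},
    {"grip": 0.3,"dp": [0,0,0],"rotation": [0,0,0]},
  ],
)

```text
time_s: 2.37
tool_pos: [0.6012, -0.0596, 0.1952]
tool_rot: [179.3, -0.4, 31.4]
force: [-0.1, -0.6, 0.5]
grip_width: 0.0612
```

Run:
```python
from h import *
plan([.598,-.0525,.172],[180,0,32.0],1)
```

```text
t 2.37 pos [ 0.6012 -0.0596  0.1952] rpy [179.31  -0.42  31.44] w 0.0612 F [-0.1 -0.6  0.5] rows 1 rot/row [ 0.69 -0.41 -0.56]
0 [0.0008, -0.008, 0.0231]
```

Call:
carry_out(
  plan=[
    {"grip": 0.3,"dp": [0.001,-0.005,0.012],"rotation": [0.4,-0.3,-0.4]},
    {"grip": 0.3,"dp": [0,0,0.008],"rotation": [0,0,0]},
    {"grip": 0.3,"dp": [0,0,0],"rotation": [0,0,0]},
  ],
)

```text
time_s: 2.62
tool_pos: [0.6006, -0.0567, 0.1769]
tool_rot: [179.5, -0.2, 31.7]
force: [-0.9, -0.6, 0.7]
grip_width: 0.0607
```

Run:
```python
from h import *
plan([.598,-.0525,.172],[180,0,32.0],1)
```

```text
t 2.62 pos [ 0.6006 -0.0567  0.1769] rpy [179.54  -0.23  31.68] w 0.0607 F [-0.9 -0.6  0.7] rows 1 rot/row [ 0.46 -0.22 -0.32]
0 [-0.0001, -0.0049, 0.0049]
```

Call:
carry_out(
  plan=[
    {"grip": 0.3,"dp": [0,-0.003,0.005],"rotation": [0.3,-0.2,-0.2]},
    {"grip": 0.7,"dp": [0,0,0],"rotation": [0,0,0]},
    {"grip": 0.8,"dp": [0,0,0],"rotation": [0,0,0]},
    {"grip": 1,"dp": [0,0,0],"rotation": [0,0,0]},
    {"grip": 1,"dp": [0,0,0],"rotation": [0,0,0]},
    {"grip": 1,"dp": [0,0,0],"rotation": [0,0,0]},
  ],
  force=40,
)

```text
time_s: 3.12
tool_pos: [0.6002, -0.0532, 0.1738]
tool_rot: [179.8, -0.1, 31.9]
force: [-0.3, 0.6, 0.8]
grip_width: 0.0354
```

Run:
```python
from h import *
plan([.598,-.0525,.172],[180,0,32.0],1)
```

```text
t 3.12 pos [ 0.6002 -0.0532  0.1738] rpy [ 1.7977e+02 -1.5000e-01  3.1950e+01] w 0.0354 F [-0.3  0.6  0.8] rows 1 rot/row [ 0.23 -0.15 -0.05]
0 [-0.0015, -0.0018, 0.0017]
```

Call:
carry_out(
  plan=[
    {"grip": 1,"dp": [-0.001,0,0.001],"rotation": [0,0,0]},
    {"grip": 1,"dp": [0,0,0],"rotation": [0,0,0]},
    {"grip": 1,"dp": [0,0,0],"rotation": [0,0,0]},
    {"grip": 1,"dp": [0,0,0],"rotation": [0,0,0]},
    {"grip": 1,"dp": [0,0,0],"rotation": [0,0,0]},
    {"grip": 1,"dp": [0,0,0],"rotation": [0,0,0]},
  ],
)

```text
time_s: 3.62
tool_pos: [0.5996, -0.0538, 0.1733]
tool_rot: [179.7, -0.2, 32.0]
force: [-0.2, 0.1, 0.4]
grip_width: 0.0157
```

Call:
carry_out(
  plan=[
    {"grip": 1,"dp": [0,-0.0003,-0.0054],"rotation": [-2,0,0]},
    {"grip": 1,"dp": [0,-0.0005,-0.0107],"rotation": [-4,0,0]},
    {"grip": 1,"dp": [0,-0.0005,-0.0107],"rotation": [-4,0,0]},
    {"grip": 1,"dp": [0,-0.0005,-0.0107],"rotation": [-4,0,0]},
    {"grip": 1,"dp": [0,-0.0005,-0.0107],"rotation": [-4,0,0]},
    {"grip": 1,"dp": [0,0,0],"rotation": [0,0,0]},
  ],
)

```text
time_s: 4.12
tool_pos: [0.594, -0.0421, 0.2227]
tool_rot: [161.0, -0.4, 32.0]
force: [0.2, 2.4, -0.9]
grip_width: 0.0157
```

```bash
cat > tip.py <<'E'
from h import *
o=env.get_obs();R=Ro.from_euler('xyz',o['tool_rot'],degrees=True)
up=R.inv().apply([0,0,1]);print('tilt',np.degrees(np.arctan2(up[1],-up[2])),'side',np.degrees(up[0]),'up in tool',up.round(3))
print('pivot est',np.array(o['tool_pos'])+R.apply([0,-.154,.002]),'F',np.round(o['force'],1),'w',o['grip_width'])
E
python3 tip.py
```

```text
tilt 19.013936574478485 side 0.38899919829601337 up in tool [ 0.007  0.326 -0.945]
pivot est [0.51755423 0.08103621 0.1706585 ] F [ 0.2  2.4 -0.9] w 0.01566767684799166
```

Call:
carry_out(
  plan=[
    {"grip": 1,"dp": [0,0.0005,-0.0107],"rotation": [-4,0,0]},
    {"grip": 1,"dp": [0,0.0005,-0.0107],"rotation": [-4,0,0]},
    {"grip": 1,"dp": [0,0,0],"rotation": [0,0,0]},
  ],
)

```text
time_s: 4.37
tool_pos: [0.5891, -0.0344, 0.2431]
tool_rot: [152.9, -0.4, 32.1]
force: [0.0, 0.8, -1.9]
grip_width: 0.0155
```

```bash
python3 tip.py
python3 - <<'E'
from h import *
a=env.read_camera('scene')[120:300,170:350,::-1];a=cv2.resize(a,(540,540),interpolation=2)
cv2.imwrite('pics/c3.png',a)
E
```

```text
tilt 27.124407024512074 side 0.4202188635543538 up in tool [ 0.007  0.456 -0.89 ]
pivot est [0.51726703 0.08122445 0.17110877] F [ 0.   0.8 -1.9] w 0.015546301878272944
```

View pics/c3.png

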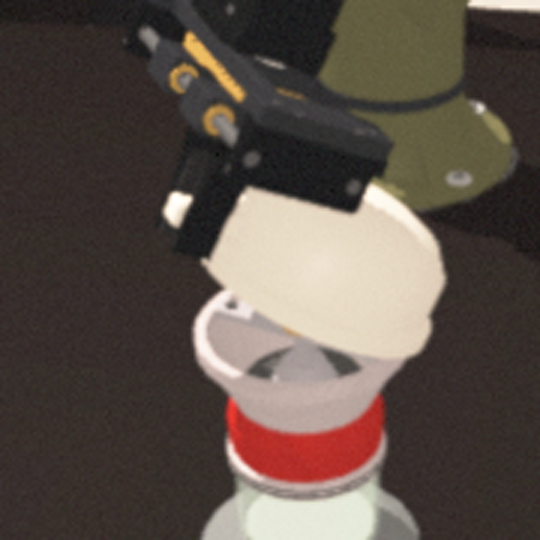

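The cover is tipped 27°, pivoting on its far edge. Next I'll lift it straight up.

Call:
carry_out(
  plan=[
    {"grip": 1,"dp": [0,0.0045,-0.009],"rotation": [0,0,0]},
    {"grip": 1,"dp": [0,0.0091,-0.0178],"rotation": [0,0,0]},
    {"grip": 1,"dp": [0,0.0114,-0.0222],"rotation": [0,0,0]},
    {"grip": 1,"dp": [0,0.0114,-0.0222],"rotation": [0,0,0]},
    {"grip": 1,"dp": [0,0.0091,-0.0178],"rotation": [2,0,0]},
    {"grip": 1,"dp": [0,0.0045,-0.009],"rotation": [4,0,0]},
    {"grip": 1,"dp": [0,0,0],"rotation": [4,0,0]},
    {"grip": 1,"dp": [0,0,0],"rotation": [0,0,0]},
  ],
)

```text
time_s: 5.08
tool_pos: [0.5901, -0.0504, 0.3577]
tool_rot: [164.2, -0.2, 31.3]
force: [0.8, -1.7, -2.1]
grip_width: 0.0157
```

```bash
python3 tip.py
python3 - <<'E'
from h import *
plan([.577,-.284,.28],[180,0,32.0],10)
E
```

```text
tilt 15.84211062646959 side 0.1882647024171123 up in tool [ 0.003  0.273 -0.962]
pivot est [0.51363788 0.07588237 0.31370896] F [ 0.8 -1.7 -2.1] w 0.015695295584203003
t 5.08 pos [ 0.5901 -0.0504  0.3577] rpy [164.16  -0.19  31.26] w 0.0157 F [ 0.8 -1.7 -2.1] rows 10 rot/row [ 1.58 -0.01 -0.08]
0 [-0.0133, 0.0164, 0.0127]
1 [-0.0133, 0.0168, 0.0122]
2 [-0.0133, 0.0171, 0.0118]
3 [-0.0133, 0.0174, 0.0113]
4 [-0.0134, 0.0177, 0.0108]
5 [-0.0134, 0.018, 0.0103]
6 [-0.0134, 0.0182, 0.0098]
7 [-0.0134, 0.0185, 0.0093]
8 [-0.0134, 0.0187, 0.0088]
9 [-0.0135, 0.0189, 0.0083]
```

Call:
carry_out(
  plan=[
    {"grip": 1,"dp": [-0.007,0.0095,0.0025],"rotation": [2,0,0]},
    {"grip": 1,"dp": [-0.0133,0.019,0.0045],"rotation": [2,0,0]},
    {"grip": 1,"dp": [-0.0133,0.019,0.004],"rotation": [2,0,0]},
    {"grip": 1,"dp": [-0.0133,0.019,0.0035],"rotation": [2,0,0]},
    {"grip": 1,"dp": [-0.0133,0.019,0.006],"rotation": [2,0,0]},
    {"grip": 1,"dp": [-0.0133,0.019,0.01],"rotation": [2,0,0]},
    {"grip": 1,"dp": [-0.0133,0.019,0.015],"rotation": [2,0,0]},
    {"grip": 1,"dp": [-0.0133,0.019,0.02],"rotation": [1,0,0]},
  ],
)

```text
time_s: 5.75
tool_pos: [0.5838, -0.2363, 0.3147]
tool_rot: [179.3, -0.6, 31.5]
force: [-0.0, -0.0, -1.2]
grip_width: 0.0154
```

```bash
python3 tip.py
python3 - <<'E'
from h import *
plan([.577,-.284,.15],[180,0,32.0],8)
E
```

```text
tilt 0.7247633718920475 side 0.6165898206209925 up in tool [ 0.011  0.013 -1.   ]
pivot est [ 0.50341014 -0.1050536   0.31080222] F [-0.  -0.  -1.2] w 0.015415019490457491
t 5.75 pos [ 0.5838 -0.2363  0.3147] rpy [179.28  -0.62  31.51] w 0.0154 F [-0.  -0.  -1.2] rows 8 rot/row [ 0.09 -0.08 -0.06]
0 [-0.0041, 0.0044, 0.0206]
1 [-0.004, 0.0044, 0.0206]
2 [-0.004, 0.0044, 0.0206]
3 [-0.004, 0.0045, 0.0206]
4 [-0.004, 0.0045, 0.0206]
5 [-0.004, 0.0045, 0.0206]
6 [-0.0039, 0.0045, 0.0206]
7 [-0.0039, 0.0046, 0.0206]
```

Call:
carry_out(
  plan=[
    {"grip": 1,"dp": [-0.003,0.004,0.02],"rotation": [0.1,-0.1,0]},
    {"grip": 1,"dp": [-0.003,0.004,0.025],"rotation": [0.1,-0.1,0]},
    {"grip": 1,"dp": [-0.003,0.003,0.03],"rotation": [0.1,-0.1,0]},
    {"grip": 1,"dp": [-0.003,0.002,0.035],"rotation": [0.1,-0.1,0]},
    {"grip": 1,"dp": [-0.003,0,0.035],"rotation": [0.1,-0.1,0]},
    {"grip": 1,"dp": [0,0,0.03],"rotation": [0,0,0]},
    {"grip": 1,"dp": [0,0,0.02],"rotation": [0,0,0]},
    {"grip": 1,"dp": [0,0,0],"rotation": [0,0,0]},
  ],
)

```text
time_s: 6.42
tool_pos: [0.5687, -0.2811, 0.1006]
tool_rot: [179.8, 0.7, 30.0]
force: [-0.9, 0.3, -2.5]
grip_width: 0.0159
```

```bash
python3 tip.py
python3 - <<'E'
from h import *
plan([.577,-.284,.06],[180,0,32.0],3)
cv2.imwrite('pics/s4.png',env.read_camera('scene')[...,::-1])
E
```

```text
tilt 0.21251012060011487 side -0.6701639406992597 up in tool [-0.012  0.004 -1.   ]
pivot est [ 0.49175473 -0.14774181  0.09807618] F [-0.9  0.3 -2.5] w 0.015914606004756218
t 6.42 pos [ 0.5687 -0.2811  0.1006] rpy [179.79   0.67  29.96] w 0.0159 F [-0.9  0.3 -2.5] rows 3 rot/row [ 0.07  0.22 -0.68]
0 [0.0021, 0.0022, 0.0135]
1 [0.002, 0.0022, 0.0135]
2 [0.0019, 0.0022, 0.0135]
```

View pics/s4.png

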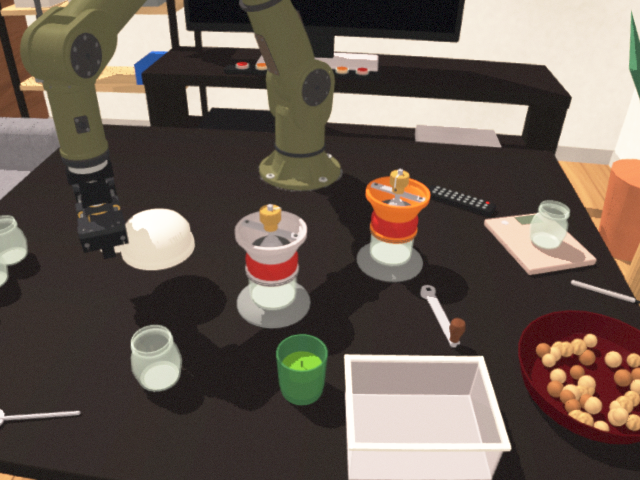

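The cover is held level clear of the mill, and the nut is exposed at scene (270,215). Setting the cover down.

Call:
carry_out(
  plan=[
    {"grip": 1,"dp": [0.002,0.002,0.02],"rotation": [0,0.5,0]},
    {"grip": 1,"dp": [0,0,0.02],"rotation": [0,0,0]},
    {"grip": 1,"dp": [0,0,0.02],"rotation": [0,0,0]},
    {"grip": 1,"dp": [0,0,0.012],"rotation": [0,0,0]},
    {"grip": 1,"dp": [0,0,0.004],"rotation": [0,0,0]},
    {"grip": 1,"dp": [0,0,0],"rotation": [0,0,0]},
  ],
)

```text
time_s: 6.97
tool_pos: [0.5789, -0.289, 0.0343]
tool_rot: [178.8, -0.3, 29.8]
force: [-0.1, -0.4, -1.3]
grip_width: 0.0156
```

```bash
python3 tip.py
python3 - <<'E'
from h import *
plan([.577,-.284,.012],[180,0,30.0],1)
E
```

```text
tilt 1.1638255571939153 side 0.33087402976696906 up in tool [ 0.006  0.02  -1.   ]
pivot est [ 0.50242604 -0.15539511  0.02918671] F [-0.1 -0.4 -1.3] w 0.015560932142905805
t 6.97 pos [ 0.5789 -0.289   0.0343] rpy [178.84  -0.33  29.81] w 0.0156 F [-0.1 -0.4 -1.3] rows 1 rot/row [ 1.16 -0.33 -0.19]
0 [0.0007, -0.0057, 0.0222]
```

Call:
carry_out(
  plan=[
    {"grip": 1,"dp": [0,0,0.008],"rotation": [0.8,-0.3,0]},
    {"grip": 1,"dp": [0,0,0.008],"rotation": [0,0,0]},
    {"grip": 1,"dp": [0,0,0.004],"rotation": [0,0,0]},
    {"grip": 1,"dp": [0,0,0.003],"rotation": [0,0,0]},
    {"grip": 1,"dp": [0,0,0],"rotation": [0,0,0]},
  ],
)

```text
time_s: 7.38
tool_pos: [0.5828, -0.291, 0.0146]
tool_rot: [179.3, -0.2, 29.8]
force: [0.5, 0.0, -1.5]
grip_width: 0.0152
```

```bash
python3 tip.py
python3 - <<'E'
from h import *
plan([.577,-.284,.012],[180,0,30.0],1)
E
```

```text
tilt 0.6876188985783857 side 0.2410725800245397 up in tool [ 0.004  0.012 -1.   ]
pivot est [ 0.50632369 -0.15740984  0.01070244] F [ 0.5  0.  -1.5] w 0.015234995794558134
t 7.38 pos [ 0.5828 -0.291   0.0146] rpy [179.31  -0.24  29.8 ] w 0.0152 F [ 0.5  0.  -1.5] rows 1 rot/row [ 0.69 -0.24 -0.2 ]
0 [-0.0016, -0.009, 0.0024]
```

Call:
carry_out(
  plan=[
    {"grip": 1,"dp": [0,0,0.0015],"rotation": [0.5,-0.2,0]},
    {"grip": 1,"dp": [0,0,0.0015],"rotation": [0,0,0]},
    {"grip": 1,"dp": [0,0,0.001],"rotation": [0,0,0]},
    {"grip": 0.7,"dp": [0,0,0],"rotation": [0,0,0]},
    {"grip": 0.5,"dp": [0,0,0],"rotation": [0,0,0]},
    {"grip": 0.4,"dp": [0,0,0],"rotation": [0,0,0]},
    {"grip": 0.4,"dp": [0,0,0],"rotation": [0,0,0]},
    {"grip": 0.4,"dp": [0,0,0],"rotation": [0,0,0]},
  ],
)

```text
time_s: 8.05
tool_pos: [0.5844, -0.2913, 0.0124]
tool_rot: [179.7, -0.1, 29.8]
force: [-1.1, -0.8, -0.9]
grip_width: 0.0409
```

Call:
carry_out(
  plan=[
    {"grip": 0.4,"dp": [0,0,-0.01],"rotation": [0,0,0]},
    {"grip": 0.3,"dp": [0,0,-0.03],"rotation": [0,0,0]},
    {"grip": 0.3,"dp": [0,0,-0.04],"rotation": [0,0,0]},
    {"grip": 0.3,"dp": [0,0,-0.04],"rotation": [0,0,0]},
    {"grip": 0.3,"dp": [0,0,-0.04],"rotation": [0,0,0]},
    {"grip": 0.3,"dp": [0,0,-0.04],"rotation": [0,0,0]},
    {"grip": 0.3,"dp": [0,0,-0.03],"rotation": [0,0,0]},
    {"grip": 0.3,"dp": [0,0,0],"rotation": [0,0,0]},
  ],
)

```text
time_s: 8.72
tool_pos: [0.5811, -0.2888, 0.2548]
tool_rot: [180.0, -0.0, 29.9]
force: [0.4, -1.1, 0.1]
grip_width: 0.0611
```

Run:
```python
from h import *
s=env.read_camera('scene')[...,::-1].copy();t=env.read_camera('top')[...,::-1].copy()
cv2.imwrite('pics/s5.png',s);cv2.imwrite('pics/t5.png',t)
a=cv2.resize(s[195:275,225:315],(450,400),interpolation=2);b=cv2.resize(t[215:285,330:400],(350,350),interpolation=2);b=cv2.copyMakeBorder(b,0,50,0,0,0)
c=cv2.resize(s[190:290,90:220],(390,300));d=cv2.resize(t[200:340,400:560],(343,300))
cv2.imwrite('pics/c5.png',cv2.resize(np.vstack([np.hstack([a,b]),cv2.copyMakeBorder(np.hstack([c,d]),0,0,0,67,0)]),(686,600)))
plan([.553,.021,.29],[180,0,30])
```

```text
t 8.82 pos [ 0.5792 -0.288   0.2491] rpy [-179.66    0.23   29.92] w 0.0609 F [ 0.1  0.9 -0.1] rows 8 rot/row [-0.04  0.03 -0.01]
0 [0.0164, -0.0351, -0.005]
1 [0.0164, -0.0351, -0.005]
2 [0.0164, -0.0351, -0.005]
3 [0.0164, -0.0351, -0.005]
4 [0.0164, -0.0351, -0.005]
5 [0.0165, -0.0351, -0.0051]
6 [0.0165, -0.0351, -0.0051]
7 [0.0165, -0.0351, -0.0051]
```

View pics/c5.png

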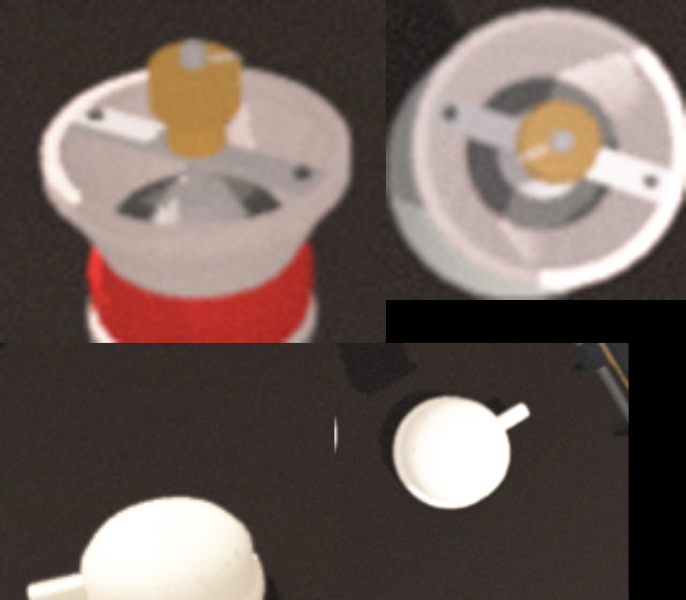

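The nut head is brass at top (≈368,240) with its index line pointing at about 117° in world. The cover stands rim-down on the table. Next, the nut axis.

```bash
cat > nut.py <<'E'
from h import *
import sys
def brass(im,w):
    h=cv2.cvtColor(im,cv2.COLOR_BGR2HSV);m=((h[...,0]>10)&(h[...,0]<28)&(h[...,1]>90)&(h[...,2]>90)).astype(np.uint8);z=np.zeros_like(m);z[w[0]:w[1],w[2]:w[3]]=1
    return max(cv2.findContours(m*z,0,1)[0],key=cv2.contourArea)
if __name__=='__main__':
    t=cv2.imread('pics/t5.png');c=brass(t,(215,285,330,400));hull=cv2.convexHull(c)
    P=plane('top',hull[:,0],.204)[:,:2];print('nut circ',fitc(P))
    u=[330+562/5/.8575-386/5/.8575, 215+139/5/.857];print('spindle px',u,plane('top',[u],.217))
    su=[225+193/5/.8575,195+46/5/.857];print('tri spindle top',tri([su],[u]))
    h=cv2.cvtColor(t,cv2.COLOR_BGR2HSV);m=((h[...,2]>190)&(h[...,1]<60)).astype(np.uint8);m[:,:420]=0;m[:200]=0;m[340:]=0;m[:,520:]=0
    c=max(cv2.findContours(m,0,1)[0],key=cv2.contourArea)[:,0];P=plane('top',c,.01)[:,:2];q=P
    for _ in range(8):
        o,r=fitc(q);q=P[abs(np.linalg.norm(P-o,axis=1)-r)<.004]
    print('cover on table',o,r)
E
python3 nut.py
```

```text
nut circ (array([0.55161924, 0.02233104]), np.float64(0.017451776355745262))
spindle px [371.04956268221576, 247.43873978996498] [[0.55070764 0.02154158 0.217     ]]
tri spindle top (array([0.55090315, 0.02114314, 0.21440878]), np.float64(0.00018773527108388493))
cover on table [ 0.53790278 -0.21604116] 0.07090228598847823
```

Run:
```python
from h import *
plan([.551,.0218,.275],[180,0,110],13)
```

```text
t 8.82 pos [ 0.5792 -0.288   0.2491] rpy [-179.66    0.23   29.92] w 0.0609 F [ 0.1  0.9 -0.1] rows 13 rot/row [-0.03 -0.   -6.16]
0 [0.01, -0.0218, -0.0019]
1 [0.0123, -0.0206, -0.0019]
2 [0.0144, -0.0191, -0.0019]
3 [0.0164, -0.0175, -0.0019]
4 [0.0182, -0.0156, -0.002]
5 [0.0197, -0.0136, -0.002]
6 [0.0211, -0.0114, -0.002]
7 [0.0222, -0.009, -0.002]
8 [0.023, -0.0066, -0.002]
9 [0.0236, -0.0041, -0.002]
10 [0.0239, -0.0015, -0.002]
11 [0.0239, 0.001, -0.002]
12 [0.0237, 0.0036, -0.002]
```

Call:
carry_out(
  plan=[
    {"grip": 0,"dp": [0.005,-0.011,-0.006],"rotation": [0,0,-6]},
    {"grip": 0,"dp": [0.0123,-0.0206,-0.006],"rotation": [0,0,-6.2]},
    {"grip": 0,"dp": [0.0144,-0.019,-0.006],"rotation": [0,0,-6.2]},
    {"grip": 0,"dp": [0.0164,-0.0175,-0.004],"rotation": [0,0,-6.2]},
    {"grip": 0,"dp": [0.018,-0.0156,-0.002],"rotation": [0,0,-6.2]},
    {"grip": 0,"dp": [0.02,-0.0136,-0.002],"rotation": [0,0,-6.2]},
    {"grip": 0,"dp": [0.021,-0.0114,-0.002],"rotation": [0,0,-6.2]},
    {"grip": 0,"dp": [0.022,-0.009,-0.001],"rotation": [0,0,-6.2]},
  ],
)

```text
time_s: 9.48
tool_pos: [0.5507, -0.1096, 0.2633]
tool_rot: [-178.0, -0.2, 80.8]
force: [0.1, -0.8, -0.2]
grip_width: 0.0869
```

Run:
```python
from h import *
plan([.551,.0218,.27],[180,0,110],7)
```

```text
t 9.48 pos [ 0.5507 -0.1096  0.2633] rpy [-178.02   -0.23   80.8 ] w 0.0869 F [ 0.1 -0.8 -0.2] rows 7 rot/row [-0.27 -0.1  -4.17]
0 [0.0185, -0.003, -0.0008]
1 [0.0187, -0.0016, -0.0008]
2 [0.0188, -0.0003, -0.0009]
3 [0.0187, 0.0011, -0.0009]
4 [0.0186, 0.0025, -0.0009]
5 [0.0184, 0.0038, -0.0009]
6 [0.018, 0.0051, -0.001]
```

Call:
carry_out(
  plan=[
    {"grip": 0,"dp": [0.0185,-0.003,-0.002],"rotation": [-0.5,0,-4.2]},
    {"grip": 0,"dp": [0.0187,-0.0016,-0.001],"rotation": [-0.5,0,-4.2]},
    {"grip": 0,"dp": [0.0188,0,-0.001],"rotation": [-0.3,0,-4.2]},
    {"grip": 0,"dp": [0.0187,0.001,-0.001],"rotation": [-0.3,0,-4.2]},
    {"grip": 0,"dp": [0.017,0.002,-0.001],"rotation": [0,0,-4.2]},
    {"grip": 0,"dp": [0.012,0.003,0],"rotation": [0,0,-4]},
    {"grip": 0,"dp": [0,0,0],"rotation": [0,0,0]},
    {"grip": 0,"dp": [0,0,0],"rotation": [0,0,0]},
  ],
)

```text
time_s: 10.15
tool_pos: [0.5389, 0.0073, 0.2554]
tool_rot: [-178.5, -1.3, 107.8]
force: [0.0, -0.4, 0.2]
grip_width: 0.0869
```

Run:
```python
from h import *
plan([.551,.0218,.25],[180,0,110],2)
```

```text
t 10.15 pos [0.5389 0.0073 0.2554] rpy [-178.52   -1.32  107.84] w 0.0869 F [ 0.  -0.4  0.2] rows 2 rot/row [-0.73 -0.67 -1.07]
0 [0.005, 0.008, 0.0026]
1 [0.0049, 0.0081, 0.0027]
```

Call:
carry_out(
  plan=[
    {"grip": 0,"dp": [0.005,0.008,-0.002],"rotation": [-0.8,-0.7,-1]},
    {"grip": 0,"dp": [0.004,0.007,0],"rotation": [-0.7,-0.7,-0.5]},
    {"grip": 0,"dp": [0,0,0],"rotation": [0,0,0]},
    {"grip": 0,"dp": [0,0,0],"rotation": [0,0,0]},
  ],
)

```text
time_s: 10.48
tool_pos: [0.5506, 0.0182, 0.2546]
tool_rot: [-179.9, 0.1, 109.0]
force: [-0.5, -0.1, 0.1]
grip_width: 0.087
```

Run:
```python
from h import *
plan([.551,.0218,.25],[180,0,110],2)
```

```text
t 10.48 pos [0.5506 0.0182 0.2546] rpy [-1.7994e+02  1.3000e-01  1.0902e+02] w 0.087 F [-0.5 -0.1  0.1] rows 2 rot/row [-0.03  0.06 -0.49]
0 [0.0016, 0.0008, 0.0023]
1 [0.0016, 0.0008, 0.0023]
```

Call:
carry_out(
  plan=[
    {"grip": 0,"dp": [0.0015,0.001,0.01],"rotation": [0,0,-0.5]},
    {"grip": 0,"dp": [0.001,0,0.02],"rotation": [0,0,0]},
    {"grip": 0,"dp": [0,0,0.02],"rotation": [0,0,0]},
    {"grip": 0,"dp": [0,0,0.015],"rotation": [0,0,0]},
    {"grip": 0,"dp": [0,0,0],"rotation": [0,0,0]},
    {"grip": 0,"dp": [0,0,0],"rotation": [0,0,0]},
  ],
)

```text
time_s: 10.98
tool_pos: [0.5514, 0.0183, 0.1853]
tool_rot: [-180.0, 0.2, 109.3]
force: [-0.0, 0.7, -0.5]
grip_width: 0.0872
```

Run:
```python
from h import *
plan([.551,.0218,.178],[180,0,110],1)
```

```text
t 10.98 pos [0.5514 0.0183 0.1853] rpy [-179.99    0.2   109.33] w 0.0872 F [-0.   0.7 -0.5] rows 1 rot/row [-0.01  0.2  -0.68]
0 [0.0035, 0.0007, 0.0072]
```

Call:
carry_out(
  plan=[
    {"grip": 0.3,"dp": [0.003,0.0007,0.006],"rotation": [0,0.2,-0.7]},
    {"grip": 0.4,"dp": [0,0,0],"rotation": [0,0,0]},
    {"grip": 0.5,"dp": [0,0,0],"rotation": [0,0,0]},
    {"grip": 0.6,"dp": [0,0,0],"rotation": [0,0,0]},
    {"grip": 0.7,"dp": [0,0,0],"rotation": [0,0,0]},
    {"grip": 0.8,"dp": [0,0,0],"rotation": [0,0,0]},
    {"grip": 1,"dp": [0,0,0],"rotation": [0,0,0]},
    {"grip": 1,"dp": [0,0,0],"rotation": [0,0,0]},
  ],
  force=45,
)

```text
time_s: 11.65
tool_pos: [0.5534, 0.0213, 0.1824]
tool_rot: [179.7, 0.1, 110.0]
force: [-0.5, -0.2, 0.0]
grip_width: 0.0416
```

```bash
cat > st.py <<'E'
from h import *
o=env.get_obs();print({k:np.round(o[k],4).tolist() for k in('time_s','tool_pos','tool_rot','force','wrist_torque','grip_width')},'j7',o['qpos'][6])
E
python3 st.py
```

```text
{'time_s': 11.65, 'tool_pos': [0.5534, 0.0213, 0.1824], 'tool_rot': [179.7094, 0.1231, 110.0369], 'force': [-0.4533, -0.1662, 0.0483], 'wrist_torque': [0.0912, -0.1292, -0.0207], 'grip_width': 0.0416} j7 98.10650078245334
```

Call:
carry_out(
  plan=[
    {"grip": 0.55,"dp": [0,-0.002,0.004],"rotation": [0,0,0]},
    {"grip": 0.55,"dp": [0,0,0],"rotation": [0,0,0]},
    {"grip": 1,"dp": [0,0,0],"rotation": [0,0,0]},
    {"grip": 1,"dp": [0,0,0],"rotation": [0,0,0]},
    {"grip": 1,"dp": [0,0,0],"rotation": [0,0,0]},
    {"grip": 1,"dp": [0,0,0],"rotation": [0,0,0]},
  ],
)

```text
time_s: 12.15
tool_pos: [0.5513, 0.0223, 0.1785]
tool_rot: [179.7, 0.0, 110.1]
force: [-0.7, 1.2, 0.7]
grip_width: 0.0347
```

```bash
python3 st.py
```

```text
{'time_s': 12.15, 'tool_pos': [0.5513, 0.0223, 0.1785], 'tool_rot': [179.6599, 0.0294, 110.1041], 'force': [-0.6863, 1.2005, 0.7145], 'wrist_torque': [0.3102, -0.0968, -0.016], 'grip_width': 0.0347} j7 98.18231031482522
```

Call:
carry_out(
  plan=[
    {"grip": 1,"dp": [0,0,0],"rotation": [0,0,3]},
    {"grip": 1,"dp": [0,0,0],"rotation": [0,0,5]},
    {"grip": 1,"dp": [0,0,0],"rotation": [0,0,6]},
    {"grip": 1,"dp": [0,0,0],"rotation": [0,0,6]},
    {"grip": 1,"dp": [0,0,0],"rotation": [0,0,6]},
    {"grip": 1,"dp": [0,0,0],"rotation": [0,0,6]},
    {"grip": 1,"dp": [0,0,0],"rotation": [0,0,6]},
    {"grip": 1,"dp": [0,0,0],"rotation": [0,0,6]},
  ],
)

```text
time_s: 12.82
tool_pos: [0.5512, 0.0227, 0.1781]
tool_rot: [179.8, -0.2, 64.3]
force: [-0.9, 1.7, 0.8]
grip_width: 0.035
```

```bash
python3 st.py
```

```text
{'time_s': 12.8167, 'tool_pos': [0.5512, 0.0227, 0.1781], 'tool_rot': [179.7503, -0.21, 64.3352], 'force': [-0.8745, 1.6937, 0.7763], 'wrist_torque': [0.1716, -0.0721, 0.0511], 'grip_width': 0.035} j7 53.448102673905176
```

Call:
carry_out(
  plan=[
    {"grip": 1,"dp": [0,0,0],"rotation": [0,0,6]},
    {"grip": 1,"dp": [0,0,0],"rotation": [0,0,6]},
    {"grip": 1,"dp": [0,0,0],"rotation": [0,0,6]},
    {"grip": 1,"dp": [0,0,0],"rotation": [0,0,6]},
    {"grip": 1,"dp": [0,0,0],"rotation": [0,0,6]},
    {"grip": 1,"dp": [0,0,0],"rotation": [0,0,6]},
    {"grip": 1,"dp": [0,0,0],"rotation": [0,0,4]},
  ],
)

```text
time_s: 13.4
tool_pos: [0.5515, 0.0229, 0.1778]
tool_rot: [179.9, -0.3, 22.4]
force: [-0.1, 0.6, 0.3]
grip_width: 0.0345
```

```bash
python3 st.py
```

```text
{'time_s': 13.4, 'tool_pos': [0.5515, 0.0229, 0.1778], 'tool_rot': [179.9078, -0.3144, 22.3634], 'force': [-0.1259, 0.6081, 0.3338], 'wrist_torque': [0.095, -0.0624, 0.1968], 'grip_width': 0.0345} j7 12.20146178749851
```

Call:
carry_out(
  plan=[
    {"grip": 1,"dp": [0,0,0],"rotation": [0,0,3]},
    {"grip": 1,"dp": [0,0,0],"rotation": [0,0,3]},
    {"grip": 1,"dp": [0,0,0],"rotation": [0,0,3]},
    {"grip": 1,"dp": [0,0,0],"rotation": [0,0,3]},
    {"grip": 1,"dp": [0,0,0],"rotation": [0,0,3]},
    {"grip": 1,"dp": [0,0,0],"rotation": [0,0,3]},
    {"grip": 1,"dp": [0,0,0],"rotation": [0,0,3]},
  ],
  force=60,
)

```text
time_s: 13.98
tool_pos: [0.5516, 0.0229, 0.1776]
tool_rot: [180.0, -0.3, 0.4]
force: [-0.1, 1.3, 0.6]
grip_width: 0.0347
```

```bash
python3 st.py
```

```text
{'time_s': 13.9833, 'tool_pos': [0.5516, 0.0229, 0.1776], 'tool_rot': [179.9787, -0.3149, 0.3684], 'force': [-0.1175, 1.3245, 0.5537], 'wrist_torque': [0.1626, 0.0662, 0.0558], 'grip_width': 0.0347} j7 -9.494717894169398
```

Turned 110° so far. The stop should be somewhere in the next 53°.

Call:
carry_out(
  plan=[
    {"grip": 1,"dp": [0,0,0],"rotation": [0,0,3]},
    {"grip": 1,"dp": [0,0,0],"rotation": [0,0,3]},
    {"grip": 1,"dp": [0,0,0],"rotation": [0,0,3]},
    {"grip": 1,"dp": [0,0,0],"rotation": [0,0,3]},
    {"grip": 1,"dp": [0,0,0],"rotation": [0,0,3]},
  ],
)

```text
time_s: 14.4
tool_pos: [0.5518, 0.0229, 0.1774]
tool_rot: [-180.0, -0.3, -15.3]
force: [0.2, 0.9, 0.5]
grip_width: 0.0343
```

```bash
python3 st.py
```

```text
{'time_s': 14.4, 'tool_pos': [0.5518, 0.0229, 0.1774], 'tool_rot': [-179.9645, -0.3098, -15.3026], 'force': [0.2064, 0.896, 0.5482], 'wrist_torque': [0.257, 0.0664, 0.0903], 'grip_width': 0.0343} j7 -24.955513353690932
```

Call:
carry_out(
  plan=[
    {"grip": 1,"dp": [0,0,0],"rotation": [0,0,3]},
    {"grip": 1,"dp": [0,0,0],"rotation": [0,0,3]},
    {"grip": 1,"dp": [0,0,0],"rotation": [0,0,3]},
    {"grip": 1,"dp": [0,0,0],"rotation": [0,0,3]},
    {"grip": 1,"dp": [0,0,0],"rotation": [0,0,3]},
  ],
)

```text
time_s: 14.82
tool_pos: [0.5519, 0.0227, 0.1775]
tool_rot: [-180.0, -0.3, -30.8]
force: [-1.5, 0.7, 1.3]
grip_width: 0.0343
```

```bash
python3 st.py
```

```text
{'time_s': 14.8167, 'tool_pos': [0.5519, 0.0227, 0.1775], 'tool_rot': [-179.9644, -0.3277, -30.8283], 'force': [-1.5114, 0.6649, 1.2901], 'wrist_torque': [0.1985, 0.1018, -0.0747], 'grip_width': 0.0343} j7 -40.32632050667708
```

Call:
carry_out(
  plan=[
    {"grip": 1,"dp": [0,0,0],"rotation": [0,0,3]},
    {"grip": 1,"dp": [0,0,0],"rotation": [0,0,3]},
    {"grip": 1,"dp": [0,0,0],"rotation": [0,0,3]},
    {"grip": 1,"dp": [0,0,0],"rotation": [0,0,3]},
  ],
)

```text
time_s: 15.15
tool_pos: [0.5519, 0.0226, 0.1777]
tool_rot: [-180.0, -0.4, -43.2]
force: [-0.3, 0.6, 0.7]
grip_width: 0.0343
```

```bash
python3 st.py
```

```text
{'time_s': 15.15, 'tool_pos': [0.5519, 0.0226, 0.1777], 'tool_rot': [-179.9827, -0.3785, -43.1718], 'force': [-0.2657, 0.5537, 0.6773], 'wrist_torque': [0.1719, 0.0163, 0.9468], 'grip_width': 0.0343} j7 -52.58023131659286
```

Call:
carry_out(
  plan=[
    {"grip": 1,"dp": [0,0,0],"rotation": [0,0,1]},
    {"grip": 1,"dp": [0,0,0],"rotation": [0,0,1]},
  ],
)

```text
time_s: 15.32
tool_pos: [0.552, 0.0227, 0.1777]
tool_rot: [180.0, -0.5, -45.0]
force: [2.4, 3.1, 0.6]
grip_width: 0.0346
```

```bash
python3 st.py
```

```text
{'time_s': 15.3167, 'tool_pos': [0.552, 0.0227, 0.1777], 'tool_rot': [179.9725, -0.4595, -44.9683], 'force': [2.3804, 3.1003, 0.5857], 'wrist_torque': [0.5254, -0.5594, -0.3043], 'grip_width': 0.0346} j7 -54.465088476393795
```

Torque spiked, so the stop was reached and the pads may have slipped a little on it. I'll back off a few degrees and re-approach gently to find the contact angle exactly.

Call:
carry_out(
  plan=[
    {"grip": 1,"dp": [0,0,0],"rotation": [0,0,-3]},
    {"grip": 1,"dp": [0,0,0],"rotation": [0,0,-3]},
    {"grip": 1,"dp": [0,0,0],"rotation": [0,0,-2]},
    {"grip": 1,"dp": [0,0,0],"rotation": [0,0,0]},
    {"grip": 1,"dp": [0,0,0],"rotation": [0,0,1]},
    {"grip": 1,"dp": [0,0,0],"rotation": [0,0,1]},
    {"grip": 1,"dp": [0,0,0],"rotation": [0,0,1]},
  ],
)

```text
time_s: 15.9
tool_pos: [0.5522, 0.0229, 0.1778]
tool_rot: [-180.0, -0.4, -40.3]
force: [-0.1, 0.3, 0.6]
grip_width: 0.0344
```

```bash
python3 st.py
```

```text
{'time_s': 15.9, 'tool_pos': [0.5522, 0.0229, 0.1778], 'tool_rot': [-179.9673, -0.3797, -40.2945], 'force': [-0.0801, 0.2908, 0.6265], 'wrist_torque': [0.1785, 0.0429, 0.1121], 'grip_width': 0.0344} j7 -49.76357754799796
```

Call:
carry_out(
  plan=[
    {"grip": 1,"dp": [0,0,0],"rotation": [0,0,1]},
    {"grip": 1,"dp": [0,0,0],"rotation": [0,0,1]},
  ],
)

```text
time_s: 16.07
tool_pos: [0.5522, 0.0229, 0.1778]
tool_rot: [-179.9, -0.4, -42.6]
force: [-1.1, -0.1, 0.4]
grip_width: 0.0346
```

```bash
python3 st.py
```

```text
{'time_s': 16.0667, 'tool_pos': [0.5522, 0.0229, 0.1778], 'tool_rot': [-179.9477, -0.3781, -42.585], 'force': [-1.1326, -0.0927, 0.3566], 'wrist_torque': [0.1816, -0.0005, 0.1207], 'grip_width': 0.0346} j7 -52.01464996258527
```

Call:
carry_out(
  plan=[
    {"grip": 1,"dp": [0,0,0],"rotation": [0,0,1]},
  ],
)

```text
time_s: 16.15
tool_pos: [0.5523, 0.0229, 0.1778]
tool_rot: [-179.9, -0.4, -43.7]
force: [-1.0, 2.0, 0.3]
grip_width: 0.0346
```

```bash
python3 st.py
```

```text
{'time_s': 16.15, 'tool_pos': [0.5523, 0.0229, 0.1778], 'tool_rot': [-179.942, -0.3789, -43.7141], 'force': [-1.0389, 2.0456, 0.3449], 'wrist_torque': [0.1597, 0.0378, 0.0987], 'grip_width': 0.0346} j7 -53.12665865956542
```

Call:
carry_out(
  plan=[
    {"grip": 1,"dp": [0,0,0],"rotation": [0,0,1]},
  ],
)

```text
time_s: 16.23
tool_pos: [0.5523, 0.0229, 0.1778]
tool_rot: [-179.9, -0.4, -44.8]
force: [-0.2, -0.0, 0.5]
grip_width: 0.0346
```

```bash
python3 st.py
```

```text
{'time_s': 16.2333, 'tool_pos': [0.5523, 0.0229, 0.1778], 'tool_rot': [-179.9349, -0.3821, -44.8315], 'force': [-0.2073, -0.003, 0.4655], 'wrist_torque': [0.2202, 0.0427, 0.0611], 'grip_width': 0.0346} j7 -54.23345587692531
```

Call:
carry_out(
  plan=[
    {"grip": 1,"dp": [0,0,0],"rotation": [0,0,1]},
  ],
)

```text
time_s: 16.32
tool_pos: [0.5523, 0.0229, 0.1778]
tool_rot: [-179.9, -0.4, -46.0]
force: [-1.2, 1.0, 1.0]
grip_width: 0.0344
```

```bash
python3 st.py
```

```text
{'time_s': 16.3167, 'tool_pos': [0.5523, 0.0229, 0.1778], 'tool_rot': [-179.9257, -0.3806, -45.9543], 'force': [-1.186, 0.9838, 0.9894], 'wrist_torque': [0.1298, 0.0749, 0.0626], 'grip_width': 0.0344} j7 -55.339367412520495
```

No stop yet at -46°, and the torque is only running friction, so the earlier spike was not the hard stop or it slipped. I'll continue gently.

Call:
carry_out(
  plan=[
    {"grip": 1,"dp": [0,0,0],"rotation": [0,0,1]},
    {"grip": 1,"dp": [0,0,0],"rotation": [0,0,1]},
  ],
)

```text
time_s: 16.48
tool_pos: [0.5523, 0.0229, 0.1778]
tool_rot: [-179.9, -0.4, -48.2]
force: [-0.0, 0.9, 0.6]
grip_width: 0.0343
```

```bash
python3 st.py
```

```text
{'time_s': 16.4833, 'tool_pos': [0.5523, 0.0229, 0.1778], 'tool_rot': [-179.913, -0.3834, -48.1815], 'force': [-0.0104, 0.8767, 0.5719], 'wrist_torque': [0.1094, 0.0245, 0.0809], 'grip_width': 0.0343} j7 -57.53674172943117
```

Call:
carry_out(
  plan=[
    {"grip": 1,"dp": [0,0,0],"rotation": [0,0,1]},
    {"grip": 1,"dp": [0,0,0],"rotation": [0,0,1]},
  ],
)

```text
time_s: 16.65
tool_pos: [0.5523, 0.0228, 0.1778]
tool_rot: [-179.9, -0.4, -50.3]
force: [-1.1, 1.5, 0.4]
grip_width: 0.0344
```

```bash
python3 st.py
```

```text
{'time_s': 16.65, 'tool_pos': [0.5523, 0.0228, 0.1778], 'tool_rot': [-179.9062, -0.3953, -50.3451], 'force': [-1.0635, 1.4876, 0.444], 'wrist_torque': [0.1154, 0.0741, 0.6777], 'grip_width': 0.0344} j7 -59.686348971067595
```

Call:
carry_out(
  plan=[
    {"grip": 1,"dp": [0,0,0],"rotation": [0,0,1]},
    {"grip": 1,"dp": [0,0,0],"rotation": [0,0,1]},
  ],
)

```text
time_s: 16.82
tool_pos: [0.5523, 0.0228, 0.1778]
tool_rot: [-179.9, -0.5, -52.3]
force: [0.2, -1.0, -0.5]
grip_width: 0.0343
```

```bash
python3 st.py;python3 - <<'E'
from h import *
s=env.read_camera('scene')[...,::-1];t=env.read_camera('top')[...,::-1]
cv2.imwrite('pics/c6.png',np.hstack([cv2.resize(s[180:260,225:315],(450,400),interpolation=2),cv2.resize(t[215:285,335:405],(350,400),interpolation=2)]))
E
```

```text
{'time_s': 16.8167, 'tool_pos': [0.5523, 0.0228, 0.1778], 'tool_rot': [-179.9393, -0.463, -52.2867], 'force': [0.2132, -1.0409, -0.5384], 'wrist_torque': [-0.0373, 0.068, 1.4783], 'grip_width': 0.0343} j7 -61.68613145876074
```

View pics/c6.png

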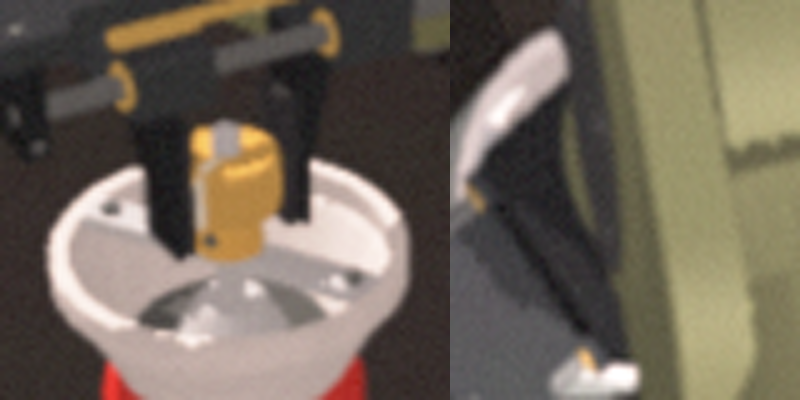

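Run:
```python
from h import *
u=np.array([225+203/5,180+195/5])
c,d=ray('scene',[u]);d=d[0]
o=np.array([.5515,.0222])
# intersect with cylinder r=.018
a=d[:2]@d[:2];b=2*d[:2]@(c[:2]-o);k=(c[:2]-o)@(c[:2]-o)-.018**2
for du in(-1,0,1):
    d=ray('scene',[u+[du,0]])[1][0];a=d[:2]@d[:2];b=2*d[:2]@(c[:2]-o);D=b*b-4*a*k
    if D<0: print(du,'miss',np.sqrt(-D)/a);continue
    s=(-b-np.sqrt(D))/2/a;X=c+s*d;print(du,X,np.degrees(np.arctan2(*(X[:2]-o)[::-1])))
print(proj('scene',[[*o,.217]]), 'seen spindle', 225+226/5,180+130/5)
```

```text
-1 [0.56769309 0.01433973 0.19800302] -25.89236404443972
0 [0.56847476 0.01621189 0.19865117] -19.43109836264154
1 [0.56900984 0.01802803 0.19913971] -13.401663691776871
[[270.57925556 204.63975273]] seen spindle 270.2 206.0
```

Call:
carry_out(
  plan=[
    {"grip": 1,"dp": [0,0,0],"rotation": [0,0,0]},
  ],
)

```text
time_s: 17.0
tool_pos: [0.5523, 0.0228, 0.1778]
tool_rot: [-180.0, -0.5, -52.2]
force: [0.8, -0.4, 0.8]
grip_width: 0.0343
```

```bash
python3 st.py
```

```text
{'time_s': 17.0, 'tool_pos': [0.5523, 0.0228, 0.1778], 'tool_rot': [-179.9553, -0.4911, -52.1563], 'force': [0.7944, -0.4061, 0.799], 'wrist_torque': [0.0063, 0.0226, 1.3717], 'grip_width': 0.0343} j7 -61.5901120444892
```

Static torque of 1.37 N m held at -52°, with the onset near -49°. That looks like the hard stop. To confirm, I'll unload, retreat and approach again, checking that contact repeats at a consistent tool angle.

Call:
carry_out(
  plan=[
    {"grip": 1,"dp": [0,0,0],"rotation": [0,0,1]},
    {"grip": 1,"dp": [0,0,0],"rotation": [0,0,1]},
  ],
)

```text
time_s: 17.17
tool_pos: [0.5527, 0.0231, 0.1779]
tool_rot: [-179.8, -0.5, -54.5]
force: [0.7, 0.8, 1.3]
grip_width: 0.0348
```

```bash
python3 st.py
```

```text
{'time_s': 17.1667, 'tool_pos': [0.5527, 0.0231, 0.1779], 'tool_rot': [-179.8481, -0.4532, -54.5254], 'force': [0.699, 0.824, 1.3021], 'wrist_torque': [0.107, 0.1102, 0.1149], 'grip_width': 0.0348} j7 -63.870712732836296
```

Call:
carry_out(
  plan=[
    {"grip": 1,"dp": [0,0,0],"rotation": [0,0,-2]},
    {"grip": 1,"dp": [0,0,0],"rotation": [0,0,-1]},
  ],
)

```text
time_s: 17.33
tool_pos: [0.5527, 0.0231, 0.1779]
tool_rot: [-179.8, -0.4, -51.9]
force: [-0.9, -0.4, 0.8]
grip_width: 0.0346
```

```bash
python3 st.py
```

```text
{'time_s': 17.3333, 'tool_pos': [0.5527, 0.0231, 0.1779], 'tool_rot': [-179.8146, -0.3611, -51.9143], 'force': [-0.9149, -0.3888, 0.8368], 'wrist_torque': [0.193, 0.0416, -0.0078], 'grip_width': 0.0346} j7 -61.18492794749728
```

Call:
carry_out(
  plan=[
    {"grip": 1,"dp": [0,0,0],"rotation": [0,0,-2]},
    {"grip": 1,"dp": [0,0,0],"rotation": [0,0,-2]},
    {"grip": 1,"dp": [0,0,0],"rotation": [0,0,0]},
    {"grip": 1,"dp": [0,0,0],"rotation": [0,0,1]},
    {"grip": 1,"dp": [0,0,0],"rotation": [0,0,1]},
    {"grip": 1,"dp": [0,0,0],"rotation": [0,0,1]},
  ],
)

```text
time_s: 17.83
tool_pos: [0.5527, 0.0231, 0.1779]
tool_rot: [-179.7, -0.2, -51.8]
force: [0.3, 1.1, -0.1]
grip_width: 0.0344
```

```bash
python3 st.py
```

```text
{'time_s': 17.8333, 'tool_pos': [0.5527, 0.0231, 0.1779], 'tool_rot': [-179.7181, -0.206, -51.7512], 'force': [0.2762, 1.0686, -0.0954], 'wrist_torque': [0.1729, -0.047, 0.0638], 'grip_width': 0.0344} j7 -60.844054196084194
```

The pads ratchet over a knurl facet (about 7.5°) when the stop torque exceeds about 1.5 N m. That explains both events: contact at about -41°, then -49°, with the next expected near -57°. I'll approach again and stop at about 0.5 N m.

Call:
carry_out(
  plan=[
    {"grip": 1,"dp": [0,0,0],"rotation": [0,0,1]},
    {"grip": 1,"dp": [0,0,0],"rotation": [0,0,1]},
    {"grip": 1,"dp": [0,0,0],"rotation": [0,0,0.8]},
  ],
)

```text
time_s: 18.08
tool_pos: [0.5527, 0.023, 0.1779]
tool_rot: [-179.7, -0.2, -55.0]
force: [0.4, 1.0, 1.0]
grip_width: 0.0346
```

```bash
python3 st.py
```

```text
{'time_s': 18.0833, 'tool_pos': [0.5527, 0.023, 0.1779], 'tool_rot': [-179.704, -0.1962, -54.9853], 'force': [0.3654, 0.974, 0.968], 'wrist_torque': [0.0757, 0.0237, 0.1107], 'grip_width': 0.0346} j7 -64.02303657534063
```

Call:
carry_out(
  plan=[
    {"grip": 1,"dp": [0,0,0],"rotation": [0,0,0.8]},
  ],
)

```text
time_s: 18.17
tool_pos: [0.5527, 0.023, 0.1779]
tool_rot: [-179.7, -0.2, -55.9]
force: [0.2, 1.3, 0.1]
grip_width: 0.0343
```

```bash
python3 st.py
```

```text
{'time_s': 18.1667, 'tool_pos': [0.5527, 0.023, 0.1779], 'tool_rot': [-179.7039, -0.1975, -55.8868], 'force': [0.2123, 1.2886, 0.1498], 'wrist_torque': [0.1064, -0.025, 0.0246], 'grip_width': 0.0343} j7 -64.9179153305441
```

Call:
carry_out(
  plan=[
    {"grip": 1,"dp": [0,0,0],"rotation": [0,0,0.8]},
  ],
)

```text
time_s: 18.25
tool_pos: [0.5527, 0.023, 0.1779]
tool_rot: [-179.7, -0.2, -56.8]
force: [-0.9, 1.2, -0.1]
grip_width: 0.0346
```

```bash
python3 st.py
```

```text
{'time_s': 18.25, 'tool_pos': [0.5527, 0.023, 0.1779], 'tool_rot': [-179.7003, -0.1926, -56.7751], 'force': [-0.8774, 1.2345, -0.1159], 'wrist_torque': [0.1358, -0.0967, 0.2715], 'grip_width': 0.0346} j7 -65.79924901865182
```

Call:
carry_out(
  plan=[
    {"grip": 1,"dp": [0,0,0],"rotation": [0,0,0.8]},
  ],
)

```text
time_s: 18.33
tool_pos: [0.5528, 0.023, 0.1779]
tool_rot: [-179.7, -0.2, -57.6]
force: [-0.1, 1.0, 0.4]
grip_width: 0.0345
```

```bash
python3 st.py
```

```text
{'time_s': 18.3333, 'tool_pos': [0.5528, 0.023, 0.1779], 'tool_rot': [-179.7008, -0.2056, -57.611], 'force': [-0.1453, 0.9925, 0.3997], 'wrist_torque': [0.0768, 0.0015, 0.6165], 'grip_width': 0.0345} j7 -66.63900354969958
```

Call:
carry_out(
  plan=[
    {"grip": 1,"dp": [0,0,0],"rotation": [0,0,0]},
  ],
)

```text
time_s: 18.42
tool_pos: [0.5528, 0.023, 0.1779]
tool_rot: [-179.7, -0.2, -57.6]
force: [-0.6, 0.5, 0.9]
grip_width: 0.0348
```

```bash
python3 st.py
```

```text
{'time_s': 18.4167, 'tool_pos': [0.5528, 0.023, 0.1779], 'tool_rot': [-179.7137, -0.2256, -57.6018], 'force': [-0.6219, 0.4955, 0.9399], 'wrist_torque': [-0.0089, -0.0222, 0.5962], 'grip_width': 0.0348} j7 -66.65454848877073
```

Contact is at a tool yaw of about -56.3° (0.6 N m held at -57.6°). Backing off a quarter turn means a tool yaw of about +34°.

Call:
carry_out(
  plan=[
    {"grip": 1,"dp": [0,0,0],"rotation": [0,0,-3]},
    {"grip": 1,"dp": [0,0,0],"rotation": [0,0,-5]},
    {"grip": 1,"dp": [0,0,0],"rotation": [0,0,-6]},
    {"grip": 1,"dp": [0,0,0],"rotation": [0,0,-6]},
    {"grip": 1,"dp": [0,0,0],"rotation": [0,0,-6]},
    {"grip": 1,"dp": [0,0,0],"rotation": [0,0,-6]},
    {"grip": 1,"dp": [0,0,0],"rotation": [0,0,-6]},
    {"grip": 1,"dp": [0,0,0],"rotation": [0,0,-6]},
  ],
)

```text
time_s: 19.08
tool_pos: [0.5521, 0.0236, 0.1782]
tool_rot: [-179.8, -0.2, -12.2]
force: [-0.5, 1.4, 1.7]
grip_width: 0.0341
```

```bash
python3 st.py
```

```text
{'time_s': 19.0833, 'tool_pos': [0.5521, 0.0236, 0.1782], 'tool_rot': [-179.8374, -0.2389, -12.1717], 'force': [-0.4748, 1.3646, 1.6508], 'wrist_torque': [0.1584, 0.0195, -0.0772], 'grip_width': 0.0341} j7 -21.788350988809
```

Need another 46.2°.

Call:
carry_out(
  plan=[
    {"grip": 1,"dp": [0,0,0],"rotation": [0,0,-6]},
    {"grip": 1,"dp": [0,0,0],"rotation": [0,0,-6]},
    {"grip": 1,"dp": [0,0,0],"rotation": [0,0,-6]},
    {"grip": 1,"dp": [0,0,0],"rotation": [0,0,-6]},
    {"grip": 1,"dp": [0,0,0],"rotation": [0,0,-6]},
    {"grip": 1,"dp": [0,0,0],"rotation": [0,0,-5]},
    {"grip": 1,"dp": [0,0,0],"rotation": [0,0,-3]},
    {"grip": 1,"dp": [0,0,0],"rotation": [0,0,-1]},
  ],
)

```text
time_s: 19.75
tool_pos: [0.5512, 0.0236, 0.1786]
tool_rot: [-179.8, -0.3, 28.5]
force: [-0.4, 1.5, -0.2]
grip_width: 0.0345
```

```bash
python3 st.py
```

```text
{'time_s': 19.75, 'tool_pos': [0.5512, 0.0236, 0.1786], 'tool_rot': [-179.8399, -0.2609, 28.4603], 'force': [-0.3528, 1.482, -0.2286], 'wrist_torque': [0.3286, -0.1086, -0.1352], 'grip_width': 0.0345} j7 18.3377262407169
```

Call:
carry_out(
  plan=[
    {"grip": 1,"dp": [0,0,0],"rotation": [0,0,-2]},
    {"grip": 1,"dp": [0,0,0],"rotation": [0,0,-2]},
    {"grip": 1,"dp": [0,0,0],"rotation": [0,0,-1]},
    {"grip": 1,"dp": [0,0,0],"rotation": [0,0,0]},
  ],
)

```text
time_s: 20.08
tool_pos: [0.5511, 0.0235, 0.1786]
tool_rot: [-179.8, -0.3, 33.4]
force: [0.4, 1.0, 0.3]
grip_width: 0.0345
```

```bash
python3 st.py
```

```text
{'time_s': 20.0833, 'tool_pos': [0.5511, 0.0235, 0.1786], 'tool_rot': [-179.8062, -0.2915, 33.3551], 'force': [0.3984, 0.9586, 0.3487], 'wrist_torque': [0.2378, -0.1042, 0.0252], 'grip_width': 0.0345} j7 23.20762397038961
```

Call:
carry_out(
  plan=[
    {"grip": 1,"dp": [0,0,0],"rotation": [0,0,-0.6]},
    {"grip": 1,"dp": [0,0,0],"rotation": [0,0,0]},
    {"grip": 1,"dp": [0,0,0],"rotation": [0,0,0]},
  ],
)

```text
time_s: 20.33
tool_pos: [0.5511, 0.0235, 0.1786]
tool_rot: [-179.8, -0.3, 33.8]
force: [0.6, 0.9, 0.3]
grip_width: 0.0342
```

```bash
python3 st.py;python3 - <<'E'
from h import *
s=env.read_camera('scene')[...,::-1].copy();t=env.read_camera('top')[...,::-1].copy()
cv2.imwrite('pics/c7.png',np.hstack([cv2.resize(s[180:270,225:315],(400,400),interpolation=2),cv2.resize(s,(400,400))]))
E
```

```text
{'time_s': 20.3333, 'tool_pos': [0.5511, 0.0235, 0.1786], 'tool_rot': [-179.7999, -0.2915, 33.8356], 'force': [0.6085, 0.911, 0.3171], 'wrist_torque': [0.1407, -0.161, 0.0536], 'grip_width': 0.0342} j7 23.69081121691207
```

View pics/c7.png

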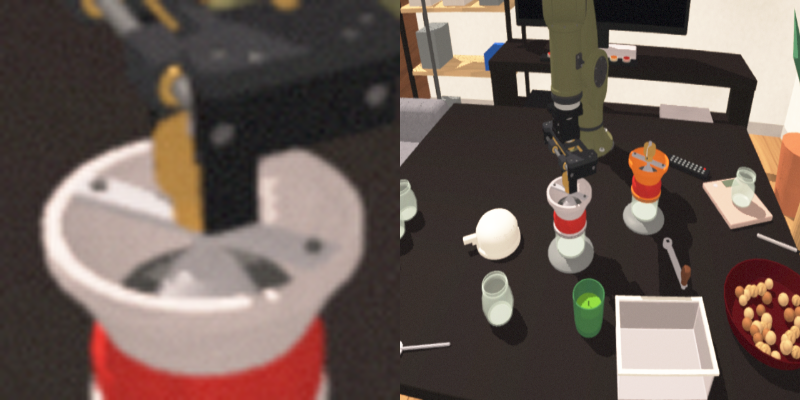

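The cover stands rim-down, and the jar, candle and crank have not moved. The nut is held, with the index line hidden behind the near finger. Handing in.

```bash
python3 -c "
from cell import env
print(env.sign_off())"
```

```text
the job is handed in; nothing more can be done
None
```

I handed the job in at about 20 s of the 70 s allowed, with the gripper still holding the nut at 60 N.

- **Cover:** I tipped it up by the ear to 27°, and the pivot stayed on the far edge of the rim (computed height 171 mm). Then I lifted it off and stood it rim-down at about (0.54, -0.22), clear of the mill.
- **Nut:** I screwed it down to the hard stop and backed it off from a tool yaw of about -56.2° to +33.8°, which is a quarter turn.
- **Last checks:** At the end there was almost no torque on the nut, and the finger opening was 34 mm. In the last picture the jar, candle and crank looked where they were, by eye only.

**Checks that disagreed or were missing:**
- While finding the stop, the pads slipped on the nut twice, by about 7–8° each time. I took the 90° from a third, gentle contact of about 0.6 N m with no sign of slip. I estimate the setting is good to about 1°.
- The only check of the index line, taken before the last slip, was rough. It read about -20° where about -34° was expected, within its coarse error.
- At the final pose the index line is hidden behind a finger, so the quarter turn rests on the tool angle and not on a picture.

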